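# Close the leather press with its handwheel

### The arm

A 6-joint arm with a two-finger parallel gripper is mounted at the origin on the work surface. World frame = base frame: x ahead of the robot, y to its left, z up, the work surface at z = 0. Lengths are in m, angles in rad, forces in N, time in s.
With the tool pointing down it reaches from about 0.35 to 0.975 m from the base axis. Payload 4.9 kg.
Tool frame: the origin (TCP) lies at the very end of the fingers, on their centre line; the grasp point (between the pads) lies 19 mm behind it (ctrl.pinch_z is the distance from the TCP to the grasp point, in m); z points along the fingers, y is the direction in which the jaws open and shut (so a half turn about z gives the same grasp; the last joint's range is limited). The gripper opens to 85 mm and grips with 20 to 120 N. Pads are 22 mm wide; open, the fingers measure 114 mm over their backs; the gripper's body (76 mm by 85 mm) begins 54 mm behind the grasp point. The pads swing forward as they close: fully open they stand 13 mm farther back than shut.
Start: joints at [1.089, 0.053, 1.613, -0, 1.476, -0.119], TCP at [0.222, 0.584, 0.206] pointing down, gripper open.
Joint ranges: [-3.01, 3.01], [-1.01, 2.22], [0.06, 2.58], [-1.02, 4.17], [0.09, 2.62], [-3.14, 3.14]. Speed limits (rad/s): [2.57, 2.57, 3.14, 3.14, 3.14, 3.14].

### API

Orientations are given as a rotation vector (axis times angle).
In Python, from station import ctrl gives the robot as it stands.
- The arm moves only by the tool carry_out, never from a script. Its argument "series" is a list of rows, each a list of 7 numbers: the shift along the world's x, y, z each as a share of 0.025 m, from -1 to 1, then the turn, a rotation vector about the world's x, y, z each as a share of 0.1 rad, from -1 to 1, then the opening, from 0 (shut) to 1 (fully open). A call has 1 to 12 rows; each row shifts and turns the commanded pose from where the row before left it; what a row does not reach is not made up. A row lasts 1/10 s, in which the tool goes at most 50 mm and 8.59 degrees, less where a joint would pass 70% of its speed; a pose out of reach is approached as far as the arm can. A call with a number of a shift or a turn outside -1 to 1 is refused whole. A call with a gripper value outside its range is refused whole. The fingers move at their own pace and stop on an object; "grip_force" is the grip in N (left out, the last holds). Time passes only in rows, so rows that do not move let the fingers close. It gives the time, the measured TCP pose, the force and the opening at its end, in the units of the state.
- ctrl.get_obs(): the state, without advancing time (a new reading comes with each control period).
- ctrl.get_image(name): name is "side" or "top"; returns a dict with "frame" (420x560x3 uint8, blue, green, red), "fx", "fy", "cx", "cy" (pixels), "R" (3x3) and "t" (3): a world point X has camera coordinates R X + t. Camera axes: x right, y down, z forward; pixel columns grow to the right and rows downward; lengths in m; the calibration is good to about 2 mm. A picture is of the moment at which its call begins. There is no depth.
- ctrl.finish_job(): hands the job in, once; it reports no verdict.
Trained networks look in a picture, given as the dict that the camera call returned (one of the last four; its "shot" number tells which), for a name from the list of things; names that differ only in an ending like _2 or _b are one class to them, and where a whole thing is asked for, a point or a joint stands for the part that bears it (a point fixed in the world has none). Each returns a list of dicts, best first, with "p" (0 to 1); they miss things now and then, are a little off and sometimes report something else, mostly with a low value. They report only what shows in the picture. A call takes as long as a camera call.
- ctrl.trace(picture, name): "mask" (420x560 bool, what is visible of it) and "rect" ([left, top, width, height] as shares, 0 to 1, of the picture: columns of its width, rows of its height, round what is visible of it).
- ctrl.mark_of(picture, name): "position" ([column, row] as shares, 0 to 1, of the picture: columns of its width, rows of its height: a listed point, or the origin of a listed thing).
The state is a dict: "t": time; "q": joint angles; "dq": joint speeds; "effort": joint torques, N m; "tool_pos": TCP position; "tool_rot": TCP orientation; "contact_force": force on the tool from outside, world axes, zero at the start; "wrist_torque": the same for the moment, N m; "opening": finger opening in m.
Only numpy, scipy, OpenCV 4.12 (cv2) and the standard library are available. Lean on these libraries where they do the work, as an engineer would, in place of code of your own. Each camera call takes 0.05 s, during which the arm holds its last target.

### The job

A leather piece with its yellow paper pattern lies in one of the two small screw presses, sticking out at front and back. Close that press: crank its handwheel clockwise (seen from above), less than one full turn, until its upright black knob stands in line with the flat dark steel pointer on the front of the press. Leave the handwheel of the empty press as it is.

Things in the scene. Friction and masses are not known exactly. Their poses are not given: they have to be found in the camera images.
- work_wheel (a joint): handwheel of the press that holds the leather and the yellow pattern; level wheel, 136 mm across its rim, turning about an upright axis; rad, grows clockwise seen from above; between hard stops at 0 (open) and 5.4; at 4.6 the knob is exactly in line with the pointer and the platen just meets the leather. Starts between 0.2 and 2.0. Turning it takes about 0.25 N m (some 4 N at the knob), and it stays where it is left.
- work_knob (a point): the crank knob of that handwheel: an upright black round plastic grip, 24 mm thick and 55 mm tall, standing on the rim 60 mm from the wheel's axis; it spins freely about its own upright axis, so a gripper can carry it round the circle without turning. The point lies on the knob's axis, 20 mm below its top end and 42 mm above the middle plane of the wheel. Nothing on the press is higher than 16 mm above the wheel's middle plane except the knob.
- work_hub (a point): centre of that handwheel, on its upright axis, in the middle plane of the wheel (170 mm above the table); does not turn with the wheel. Its x axis points level from the front of the press to the back, its z axis up. The flat dark steel pointer lies on the -x side, its tip 119 mm from the axis, at the height of the rim, just outside it. The rim bar is 16 mm thick.
- spare_knob (a point): the same point on the crank knob of the other press, which is alike but empty; this knob must stay where it is.

How it is judged:
By the outcome, as a careful person would: the job done as asked, in the order asked, and still so for the second after the job is handed in, with the robot touching nothing.
It also fails if it takes over 38 s, if anything falls off the work surface, if the arm or the gripper's body presses on something with over 40 N, if the wrist force passes 120 N, or if a joint passes its speed limit or range.

## Working session

There is one attempt and no reset: what is moved stays moved. The work goes in short steps, Python scripts to look and compute and a tool call to move; the robot and the scene stay as the last step left them, time stands still between calls to the robot, and variables do not carry over. Pictures are saved under pics/ and viewed, and the job is handed in when it is done.

Besides the shell and the picture viewer there is one more tool, called after ">>>" as name([rows], argument=value, ...), one row to a line, values as JSON. carry_out: Moves the arm, as the interface text tells. Shift numbers are shares of 0.025 m and turn numbers shares of 0.1 rad, none past 1 either way. Its arguments: {"type":"object","properties":{"series":{"type":"array"},"grip_force":{"type":"number"}},"required":["series"]}

```bash
mkdir -p pics; ls; cat > h.py <<'E'
import numpy as np, cv2
from station import ctrl
def px(p,pos): return np.array([pos[0]*560,pos[1]*420])
def ray(p,uv):
    R=np.array(p["R"]);t=np.array(p["t"])
    d=R.T@np.array([(uv[0]-p["cx"])/p["fx"],(uv[1]-p["cy"])/p["fy"],1.]);return -R.T@t,d
def atz(p,uv,z):
    o,d=ray(p,uv);return o+d*(z-o[2])/d[2]
def tri(a,b):
    A=np.zeros((3,3));B=np.zeros(3)
    for o,d in (a,b):
        d=d/np.linalg.norm(d);P=np.eye(3)-np.outer(d,d);A+=P;B+=P@o
    X=np.linalg.solve(A,B);return X,[np.linalg.norm(np.cross(X-o,d/np.linalg.norm(d))) for o,d in (a,b)]
def proj(p,X):
    c=np.array(p["R"])@X+np.array(p["t"]);return np.array([c[0]/c[2]*p["fx"]+p["cx"],c[1]/c[2]*p["fy"]+p["cy"]])
E
python3 - <<'E'
from h import *
o=ctrl.get_obs();print(o)
for c in("top","side"):
    p=ctrl.get_image(c);cv2.imwrite(f"pics/{c}0.png",p["frame"])
    for n,z in(("work_knob",.212),("work_hub",.17),("spare_knob",.212)):
        for m in ctrl.mark_of(p,n):
            uv=px(p,m["position"]);print(c,n,round(m["p"],2),uv.round(1),atz(p,uv,z).round(4))
E
```

```text
pics
{'t': 0.0, 'q': array([ 1.08900366e+00,  5.33824514e-02,  1.61427055e+00,  4.27971379e-06,
        1.47595807e+00, -1.19007715e-01]), 'dq': array([-0.00136885,  0.0005611 , -0.00090381, -0.00138941,  0.00175485,
        0.00035968]), 'effort': array([-1.50266591e-03, -3.93675578e+01, -3.70175171e+01, -1.98447301e-04,
        7.03208192e-03,  3.59256358e-07]), 'tool_pos': array([0.22149787, 0.58373649, 0.20446119]), 'tool_rot': array([-5.66633253e-01, -3.08945693e+00,  3.02598344e-03]), 'contact_force': array([-0.19216878,  0.52874601,  0.11317096]), 'wrist_torque': array([ 0.01162308,  0.05764765, -0.01120212]), 'opening': 0.0853791314657458}
top work_knob 0.71 [195.1 195.1] [0.5477 0.2195 0.212 ]
top work_hub 0.89 [212.6 219.8] [0.5003 0.1891 0.17  ]
top spare_knob 0.69 [454.  218.6] [ 0.5028 -0.3136  0.212 ]
side work_knob 0.94 [223.3 283.7] [0.5526 0.2253 0.212 ]
side work_hub 0.78 [259.7 298.7] [0.5017 0.1997 0.17  ]
side spare_knob 0.51 [316.1 155.4] [ 0.4953 -0.3117  0.212 ]
```

View pics/top0.png

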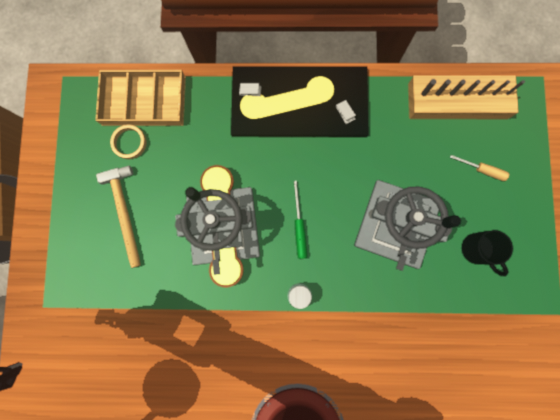

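View pics/side0.png

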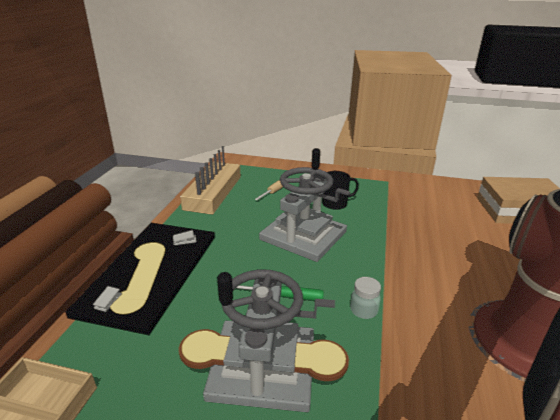

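The leather is in the left press at top (212,219), with its knob near (191,193) and its pointer near (216,266). Next I'll refine the hub and the pointer direction.

```bash
python3 - <<'E'
from h import *
ps={};M={}
for c in("top","side"):
    p=ctrl.get_image(c);ps[c]=p
    for n in("work_knob","work_hub","spare_knob"):
        m=ctrl.mark_of(p,n)
        if m: M[c,n]=px(p,m[0]["position"]);
    print(c,"center",(-np.array(p["R"]).T@np.array(p["t"])).round(3))
    for n in("work_knob","work_wheel"):
        for r in ctrl.trace(p,n)[:1]:
            ys,xs=np.nonzero(r["mask"]);print(c,n,r["p"],xs.min(),xs.max(),ys.min(),ys.max())
for n in("work_knob","work_hub","spare_knob"):
    X,e=tri(ray(ps["top"],M["top",n]),ray(ps["side"],M["side",n]));print(n,X.round(4),np.round(e,4))
f=ps["top"]["frame"][150:300,150:290];cv2.imwrite("pics/topz.png",cv2.resize(f,None,fx=4,fy=4,interpolation=cv2.INTER_CUBIC))
f=ps["side"]["frame"][255:410,170:360];cv2.imwrite("pics/sidez.png",cv2.resize(f,None,fx=3.8,fy=3.8,interpolation=cv2.INTER_CUBIC))
E
```

```text
top center [0.414 0.023 1.051]
top work_knob 0.59 185 199 187 200
top work_wheel 0.59 180 241 188 250
side center [0.355 0.692 0.641]
side work_knob 0.79 217 233 272 305
side work_wheel 0.56 217 303 271 328
work_knob [0.5507 0.2247 0.211 ] [0.0019 0.0019]
work_hub [0.4992 0.1899 0.1584] [0.002 0.002]
spare_knob [ 0.4987 -0.3213  0.2095] [0.0013 0.0013]
```

```bash
sleep 1
```

```text
(no output)
```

View pics/topz.png

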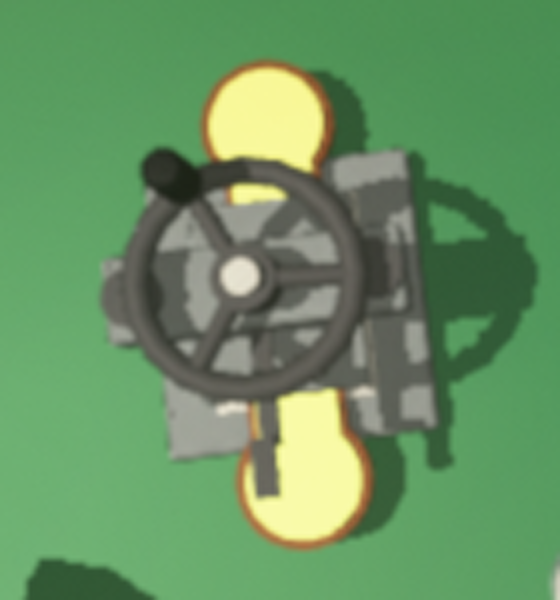

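View pics/sidez.png

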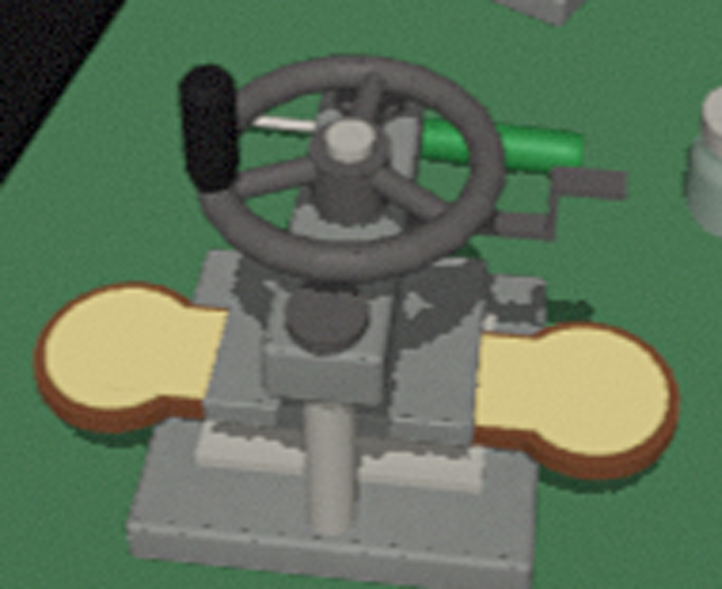

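The top zoom shows the rim spanning (125..363, 158..398) and the pointer tip at (268,496). The side zoom shows the pointer's upper flat from (555,183) to (625,185).

```bash
python3 - <<'E'
from h import *
p=ctrl.get_image("top");s=ctrl.get_image("side")
g=lambda x,y:np.array([150+(x+.5)/4-.5,150+(y+.5)/4-.5])
gs=lambda x,y:np.array([170+x/3.8,255+y/3.8])
E=[atz(p,g(*q),.17) for q in((125,280),(363,275),(245,158),(244,398))]
print(np.round(E,4)); hub=np.array([(E[2][0]+E[3][0])/2,(E[0][1]+E[1][1])/2]);print("hub top",hub)
for z in(.165,.17,.175):
  tip=atz(p,g(268,496),z);a=atz(p,g(262,440),z);print("tip",tip.round(4),a.round(4),"dist",np.linalg.norm(tip[:2]-hub),"ang",np.degrees(np.arctan2(*(tip[:2]-hub)[::-1])))
Es=[atz(s,gs(*q),.17) for q in((190,150),(505,150),(350,53),(340,280))]
print("side",np.round(Es,4)); 
print("side tip",[atz(s,gs(*q),.17).round(4) for q in ((625,172),(627,198),(553,170),(553,195))])
# hub via ellipse fit on rim outline reprojection
from scipy.optimize import least_squares
for c,im,qs in(("top",p,[g(125,280),g(363,275),g(245,158),g(244,398)]),("side",s,[gs(505,150),gs(350,53),gs(340,280)])):
  def f(h):
    a=np.linspace(0,2*np.pi,720)
    C=np.array([proj(im,np.array([h[0]+.068*np.cos(t),h[1]+.068*np.sin(t),.17])) for t in a])
    return [C[:,0].min(),C[:,0].max(),C[:,1].min(),C[:,1].max()]
  ext=(lambda C:[C[0][0],C[1][0],C[2][1],C[3][1]])(qs) if c=="top" else [170+190/3.8,170+505/3.8,255+53/3.8,255+280/3.8]
  r=least_squares(lambda h:np.array(f(h))-ext,[.5,.19],diff_step=1e-3);print(c,r.x,r.fun)
E
```

```text
[[0.5001 0.2584 0.17  ]
 [0.5039 0.1286 0.17  ]
 [0.5679 0.195  0.17  ]
 [0.4369 0.1913 0.17  ]]
hub top [0.5023794  0.19350009]
tip [0.3848 0.1776 0.165 ] [0.4146 0.1817 0.165 ] dist 0.11865306396591757 ang -172.29033607231884
tip [0.385  0.1767 0.17  ] [0.4146 0.1809 0.17  ] dist 0.11861207164071357 ang -171.8627248091554
tip [0.3851 0.1758 0.175 ] [0.4146 0.18   0.175 ] dist 0.11857769032772485 ang -171.43484173081708
side [[0.5678 0.2064 0.17  ]
 [0.4353 0.1719 0.17  ]
 [0.5187 0.1244 0.17  ]
 [0.484  0.2623 0.17  ]]
side tip [array([0.3828, 0.1726, 0.17  ]), array([0.38  , 0.1882, 0.17  ]), array([0.4129, 0.1791, 0.17  ]), array([0.4104, 0.1942, 0.17  ])]
top [0.50250295 0.19353816] [-1.4198122   1.40636445 -1.17299162  1.09918846]
side [0.50002611 0.19399761] [-0.15240853  0.15110464  1.44321554 -1.05844434]
```

>>> carry_out([
  [0, 0, 1, 0, 0, 0, 1],
  [0, 0, 1, 0, 0, 0, 1],
  [0, 0, 1, 0, 0, 0, 1],
  [0.66, -0.72, 0, 0, 0, 0, 1],
  [0.66, -0.72, 0, 0, 0, 0, 1],
  [0.66, -0.72, 0, 0, 0, 0, 1],
  [0.66, -0.72, 0, 0, 0, 0, 1],
  [0.66, -0.72, 0, 0, 0, 0, 1],
  [0.66, -0.72, 0, 0, 0, 0, 1],
  [0.66, -0.72, 0, 0, 0, 0, 1],
  [0.66, -0.72, 0, 0, 0, 0, 1],
  [0.66, -0.72, 0, 0, 0, 0, 1],
], grip_force=40)

```text
t: 2.3
tool_pos: [0.3709, 0.4215, 0.2808]
tool_rot: [0.567, 3.09, 0.0]
contact_force: [-0.9, -0.1, -0.5]
opening: 0.0852
```

>>> carry_out([
  [0.66, -0.72, 0, 0, 0, 0, 1],
  [0.66, -0.72, 0, 0, 0, 0, 1],
  [0.66, -0.72, 0, 0, 0, 0, 1],
  [0.66, -0.72, 0, 0, 0, 0, 1],
  [0.66, -0.72, 0, 0, 0, 0, 1],
  [0.66, -0.72, 0, 0, 0, 0, 1],
  [0.66, -0.72, 0, 0, 0, 0, 1],
  [0.66, -0.72, 0, 0, 0, 0, 1],
  [0.66, -0.72, 0, 0, 0, 0, 1],
  [0.66, -0.72, 0, 0, 0, 0, 1],
  [0, 0, 0, 0, 0, 0, 1],
  [0, 0, 0, 0, 0, 0, 1],
])

```text
t: 3.5
tool_pos: [0.5352, 0.2422, 0.2806]
tool_rot: [-0.568, -3.089, -0.0]
contact_force: [-0.7, 0.7, 0.3]
opening: 0.0856
```

>>> carry_out([
  [0.63, -0.69, 0, 0, 0, 0, 1],
  [0, 0, 0, 0, 0, 0, 1],
  [0, 0, -0.7, 0, 0, 0, 1],
  [0, 0, -0.7, 0, 0, 0, 1],
  [0, 0, -0.7, 0, 0, 0, 1],
  [0, 0, -0.7, 0, 0, 0, 1],
  [0, 0, -0.58, 0, 0, 0, 1],
  [0, 0, 0, 0, 0, 0, 1],
])

```text
t: 4.3
tool_pos: [0.5491, 0.2247, 0.1922]
tool_rot: [-0.565, -3.085, 0.004]
contact_force: [-0.4, -1.0, 0.5]
opening: 0.0853
```

```bash
python3 - <<'E'
from h import *
o=ctrl.get_obs();print(o["tool_pos"].round(4),o["contact_force"].round(1))
p=ctrl.get_image("side");f=p["frame"][180:410,130:400]
cv2.imwrite("pics/side1.png",cv2.resize(f,None,fx=2.5,fy=2.5,interpolation=cv2.INTER_CUBIC))
E
```

```text
[0.5491 0.2247 0.1922] [-0.4 -1.   0.5]
```

View pics/side1.png

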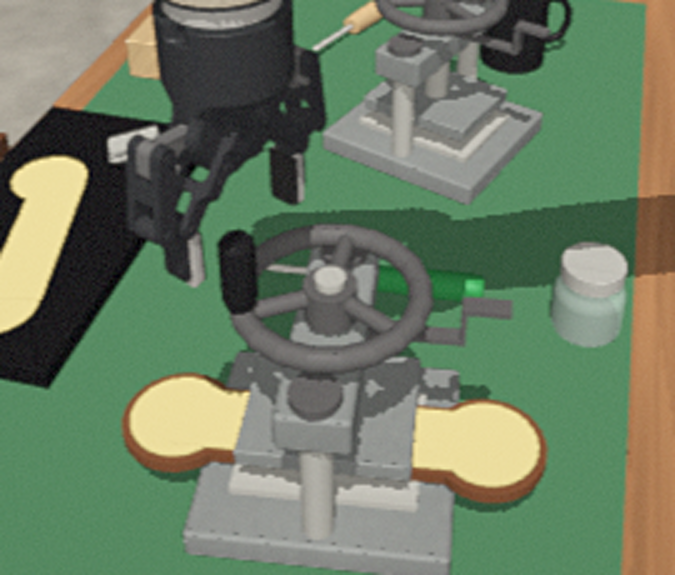

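The picture shows the gripper well behind and left of the knob (238,270 in the zoom), which disagrees with the reported pose. I'll check the projection.

```bash
python3 - <<'E'
from h import *
o=ctrl.get_obs();print(o["tool_pos"].round(4))
for c in("side","top"):
    p=ctrl.get_image(c);uv=proj(p,o["tool_pos"]);print(c,uv)
    f=p["frame"].copy();cv2.drawMarker(f,tuple(int(v) for v in uv),(0,0,255),0,10)
    for n in("work_knob","work_hub"):
        for m in ctrl.mark_of(p,n)[:1]:print(n,m["p"],px(p,m["position"]))
    cv2.imwrite(f"pics/{c}2.png",f)
E
```

```text
[0.5501 0.2249 0.1942]
side [225.51637009 292.53171085]
work_knob 0.56 [226.072 283.416]
work_hub 0.8 [263.088 299.712]
top [194.50809423 195.30273581]
work_hub 0.83 [211.008 218.988]
```

View pics/side2.png

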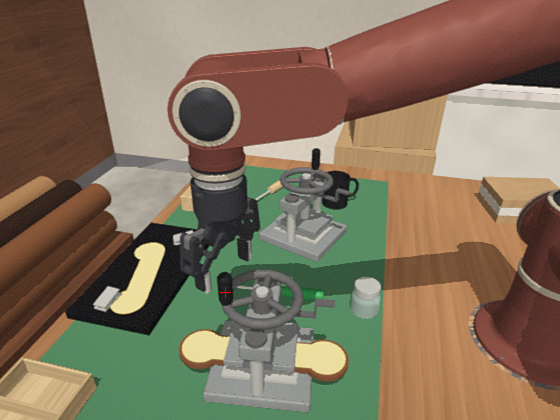

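View pics/top2.png

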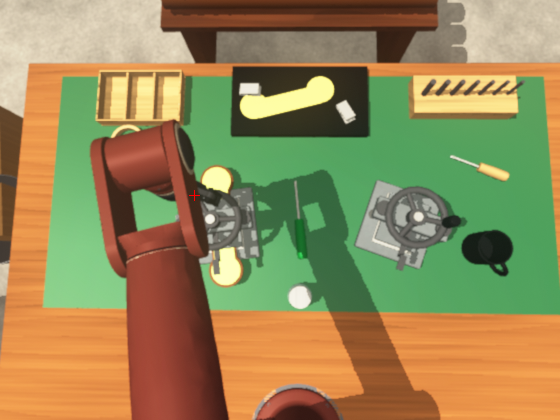

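```bash
python3 - <<'E'
from h import *
from scipy.spatial.transform import Rotation as R
o=ctrl.get_obs();Rm=R.from_rotvec(o["tool_rot"]).as_matrix();print(Rm.round(3))
s=ctrl.get_image("side")
for k in(-.0427,.0427):
  X=o["tool_pos"]+Rm@np.array([0,k,-.013]);print(X.round(3),proj(s,X))
E
```

```text
[[-0.935  0.355  0.002]
 [ 0.355  0.935  0.001]
 [-0.002  0.001 -1.   ]]
[0.537 0.185 0.21 ] [241.21955868 270.38294508]
[0.567 0.265 0.211] [204.88025282 300.00999204]
```

The projections roughly match the fingertips: near tip (207,294) seen against (205,300) computed, far tip (246,260) against (241,270). The fingers straddle the knob, so I'll close.

>>> carry_out([
  [0, 0, 0, 0, 0, 0, 0.6],
  [0, 0, 0, 0, 0, 0, 0.4],
  [0, 0, 0, 0, 0, 0, 0.2],
  [0, 0, 0, 0, 0, 0, 0.1],
  [0, 0, 0, 0, 0, 0, 0.1],
  [0, 0, 0, 0, 0, 0, 0.1],
  [0, 0, 0, 0, 0, 0, 0.1],
], grip_force=50)

```text
t: 5.4
tool_pos: [0.5519, 0.226, 0.1968]
tool_rot: [0.566, 3.088, 0.004]
contact_force: [3.5, 4.6, -0.1]
opening: 0.0206
```

```bash
python3 - <<'E'
from h import *
o=ctrl.get_obs();print(o["tool_pos"].round(4),o["contact_force"].round(1),o["opening"])
p=ctrl.get_image("side");f=p["frame"][180:410,130:400]
cv2.imwrite("pics/side3.png",cv2.resize(f,None,fx=2.5,fy=2.5,interpolation=cv2.INTER_CUBIC))
E
```

```text
[0.5519 0.226  0.1968] [ 3.5  4.6 -0.1] 0.020578579667956585
```

View pics/side3.png

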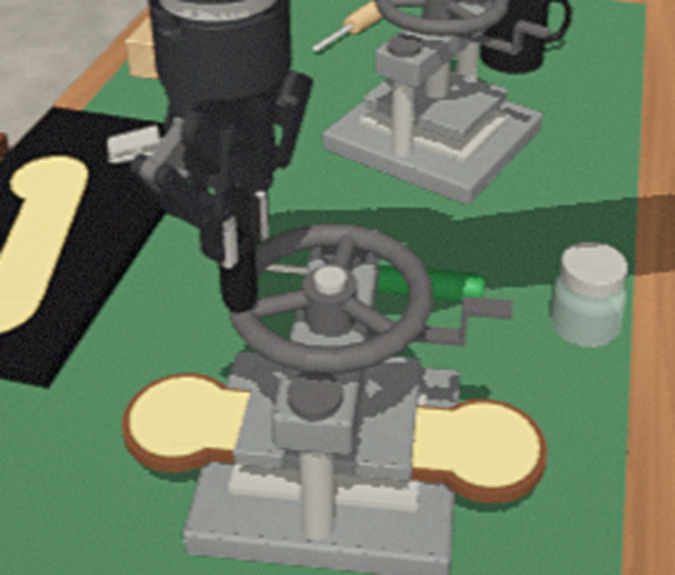

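Gripped, and the TCP sits at 59.8 mm radius, 32.6°, which matches the geometry. Next I'll work out the arc.

```bash
cat > arc.py <<'E'
import numpy as np
h=np.array([.5015,.1938]);c=np.array([.5513,.2248])
A=np.radians(np.linspace(31.9,-172.2,35))[1:]
acc=c.copy();rows=[]
for i,a in enumerate(A):
    t=h+.06*np.array([np.cos(a),np.sin(a)])
    d=np.round((t-acc)/.025,2);acc=acc+d*.025;rows.append([float(d[0]),float(d[1])])
for i in range(0,34,12):print([[*r,0,0,0,0,.1] for r in rows[i:i+12]])
E
python3 arc.py
```

```text
[[0.17, -0.19, 0, 0, 0, 0, 0.1], [0.09, -0.23, 0, 0, 0, 0, 0.1], [0.08, -0.24, 0, 0, 0, 0, 0.1], [0.05, -0.25, 0, 0, 0, 0, 0.1], [0.02, -0.25, 0, 0, 0, 0, 0.1], [-0.01, -0.25, 0, 0, 0, 0, 0.1], [-0.03, -0.25, 0, 0, 0, 0, 0.1], [-0.06, -0.25, 0, 0, 0, 0, 0.1], [-0.08, -0.23, 0, 0, 0, 0, 0.1], [-0.11, -0.23, 0, 0, 0, 0, 0.1], [-0.13, -0.22, 0, 0, 0, 0, 0.1], [-0.15, -0.2, 0, 0, 0, 0, 0.1]]
[[-0.17, -0.18, 0, 0, 0, 0, 0.1], [-0.19, -0.16, 0, 0, 0, 0, 0.1], [-0.21, -0.15, 0, 0, 0, 0, 0.1], [-0.22, -0.12, 0, 0, 0, 0, 0.1], [-0.23, -0.1, 0, 0, 0, 0, 0.1], [-0.24, -0.07, 0, 0, 0, 0, 0.1], [-0.24, -0.05, 0, 0, 0, 0, 0.1], [-0.25, -0.02, 0, 0, 0, 0, 0.1], [-0.26, 0.01, 0, 0, 0, 0, 0.1], [-0.25, 0.03, 0, 0, 0, 0, 0.1], [-0.24, 0.05, 0, 0, 0, 0, 0.1], [-0.24, 0.09, 0, 0, 0, 0, 0.1]]
[[-0.23, 0.1, 0, 0, 0, 0, 0.1], [-0.21, 0.13, 0, 0, 0, 0, 0.1], [-0.2, 0.16, 0, 0, 0, 0, 0.1], [-0.18, 0.17, 0, 0, 0, 0, 0.1], [-0.17, 0.19, 0, 0, 0, 0, 0.1], [-0.14, 0.2, 0, 0, 0, 0, 0.1], [-0.12, 0.23, 0, 0, 0, 0, 0.1], [-0.1, 0.23, 0, 0, 0, 0, 0.1], [-0.07, 0.24, 0, 0, 0, 0, 0.1], [-0.05, 0.24, 0, 0, 0, 0, 0.1]]
```

>>> carry_out([
  [0.17, -0.19, 0, 0, 0, 0, 0.1],
  [0.09, -0.23, 0, 0, 0, 0, 0.1],
  [0.08, -0.24, 0, 0, 0, 0, 0.1],
  [0.05, -0.25, 0, 0, 0, 0, 0.1],
  [0.02, -0.25, 0, 0, 0, 0, 0.1],
  [-0.01, -0.25, 0, 0, 0, 0, 0.1],
  [-0.03, -0.25, 0, 0, 0, 0, 0.1],
  [-0.06, -0.25, 0, 0, 0, 0, 0.1],
])

```text
t: 6.25
tool_pos: [0.559, 0.1769, 0.1967]
tool_rot: [0.567, 3.089, 0.001]
contact_force: [-1.5, 4.9, 5.3]
opening: 0.0204
```

```bash
python3 - <<'E'
from h import *
o=ctrl.get_obs();d=o["tool_pos"][:2]-[.5015,.1938];print(o["tool_pos"].round(4),o["contact_force"].round(1),o["opening"],np.hypot(*d),np.degrees(np.arctan2(d[1],d[0])))
p=ctrl.get_image("side");f=p["frame"][180:410,130:400]
cv2.imwrite("pics/side4.png",cv2.resize(f,None,fx=2.5,fy=2.5,interpolation=cv2.INTER_CUBIC))
E
```

```text
[0.559  0.1769 0.1967] [-1.5  4.9  5.3] 0.020398463234455246 0.05993847548426657 -16.33451363108417
```

View pics/side4.png

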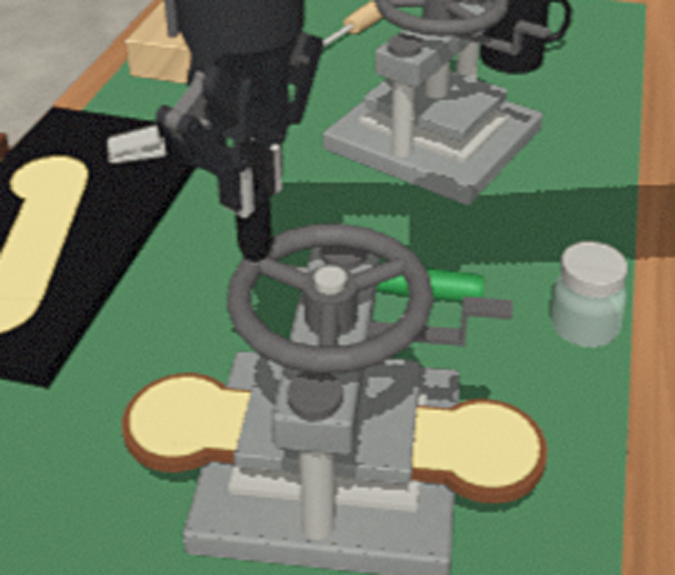

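The knob follows, now at (255,240) in the zoom, and the forces are low. Continuing.

>>> carry_out([
  [-0.08, -0.23, 0, 0, 0, 0, 0.1],
  [-0.11, -0.23, 0, 0, 0, 0, 0.1],
  [-0.13, -0.22, 0, 0, 0, 0, 0.1],
  [-0.15, -0.2, 0, 0, 0, 0, 0.1],
  [-0.17, -0.18, 0, 0, 0, 0, 0.1],
  [-0.19, -0.16, 0, 0, 0, 0, 0.1],
  [-0.21, -0.15, 0, 0, 0, 0, 0.1],
  [-0.22, -0.12, 0, 0, 0, 0, 0.1],
  [-0.23, -0.1, 0, 0, 0, 0, 0.1],
  [-0.24, -0.07, 0, 0, 0, 0, 0.1],
  [-0.24, -0.05, 0, 0, 0, 0, 0.1],
  [-0.25, -0.02, 0, 0, 0, 0, 0.1],
])

```text
t: 7.5
tool_pos: [0.5046, 0.1339, 0.1968]
tool_rot: [0.567, 3.086, 0.003]
contact_force: [4.0, 5.9, 3.0]
opening: 0.0204
```

>>> carry_out([
  [-0.26, 0.01, 0, 0, 0, 0, 0.1],
  [-0.25, 0.03, 0, 0, 0, 0, 0.1],
  [-0.24, 0.05, 0, 0, 0, 0, 0.1],
  [-0.24, 0.09, 0, 0, 0, 0, 0.1],
  [-0.23, 0.1, 0, 0, 0, 0, 0.1],
  [-0.21, 0.13, 0, 0, 0, 0, 0.1],
  [-0.2, 0.16, 0, 0, 0, 0, 0.1],
  [-0.18, 0.17, 0, 0, 0, 0, 0.1],
  [-0.17, 0.19, 0, 0, 0, 0, 0.1],
  [-0.14, 0.2, 0, 0, 0, 0, 0.1],
  [0, 0, 0, 0, 0, 0, 0.1],
])

```text
t: 8.6
tool_pos: [0.4505, 0.1621, 0.1967]
tool_rot: [0.566, 3.089, -0.001]
contact_force: [2.1, -1.5, 5.8]
opening: 0.0203
```

```bash
python3 - <<'E'
from h import *
o=ctrl.get_obs();d=o["tool_pos"][:2]-[.5015,.1938];print(o["tool_pos"].round(4),o["contact_force"].round(1),o["opening"],np.hypot(*d),np.degrees(np.arctan2(d[1],d[0])))
p=ctrl.get_image("side");f=p["frame"][180:410,130:400]
cv2.imwrite("pics/side5.png",cv2.resize(f,None,fx=2.5,fy=2.5,interpolation=cv2.INTER_CUBIC))
E
```

```text
[0.4505 0.1621 0.1967] [ 2.1 -1.5  5.8] 0.020314311489283452 0.06003878861179 -148.08780005095957
```

View pics/side5.png

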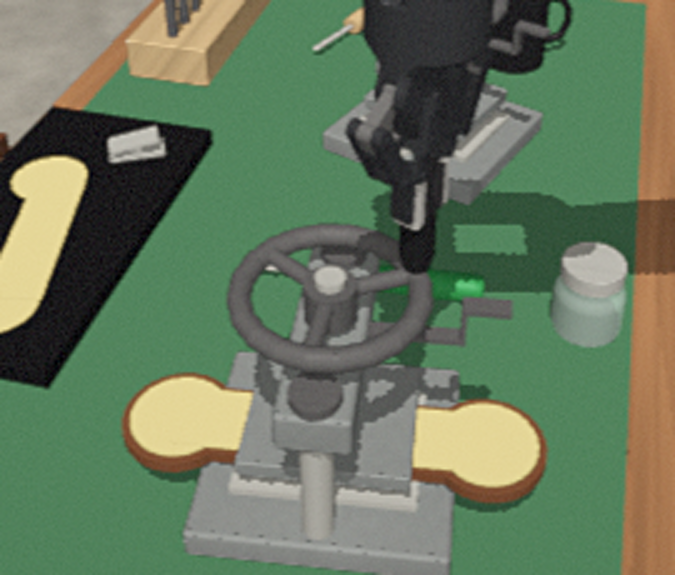

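The knob has followed to -148° at 60.0 mm radius, so the hub estimate holds. Now the last 24°.

>>> carry_out([
  [-0.12, 0.23, 0, 0, 0, 0, 0.1],
  [-0.1, 0.23, 0, 0, 0, 0, 0.1],
  [-0.07, 0.24, 0, 0, 0, 0, 0.1],
  [-0.05, 0.24, 0, 0, 0, 0, 0.1],
  [0, 0, 0, 0, 0, 0, 0.1],
  [0, 0, 0, 0, 0, 0, 0.1],
])

```text
t: 9.25
tool_pos: [0.4419, 0.1857, 0.1967]
tool_rot: [0.566, 3.09, -0.0]
contact_force: [1.3, -0.9, 7.0]
opening: 0.0207
```

```bash
python3 - <<'E'
from h import *
o=ctrl.get_obs();d=o["tool_pos"][:2]-[.5015,.1938];print(o["tool_pos"].round(4),o["contact_force"].round(1),o["opening"],np.hypot(*d),np.degrees(np.arctan2(d[1],d[0])))
p=ctrl.get_image("side");f=p["frame"][180:410,130:400]
cv2.imwrite("pics/side6.png",cv2.resize(f,None,fx=2.5,fy=2.5,interpolation=cv2.INTER_CUBIC))
for n in ("work_knob","work_hub"):
  for m in ctrl.mark_of(p,n):print(n,m["p"],px(p,m["position"]))
E
```

```text
[0.4419 0.1857 0.1967] [ 1.3 -0.9  7. ] 0.020708744862257582 0.06017315991940996 -172.29331990435307
work_knob 0.78 [296.296 279.804]
work_hub 0.78 [263.088 295.302]
```

View pics/side6.png

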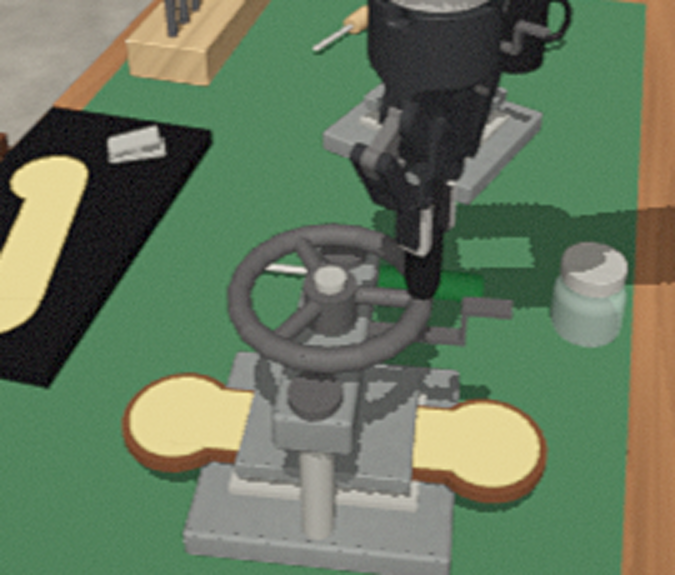

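In the image the spoke is collinear with the pointer: a line from the hub (330,283) through the knob foot (425,298) reaches the pointer centre (488,309). Releasing and retreating to check from above.

>>> carry_out([
  [0, 0, 0, 0, 0, 0, 0.3],
  [0, 0, 0, 0, 0, 0, 0.5],
  [0, 0, 0, 0, 0, 0, 0.8],
  [0, 0, 0, 0, 0, 0, 0.8],
  [0, 0, 0, 0, 0, 0, 0.8],
  [0, 0, 0.6, 0, 0, 0, 0.8],
  [0, 0, 0.8, 0, 0, 0, 0.8],
  [0, 0, 0.8, 0, 0, 0, 0.8],
  [0, 0, 0.8, 0, 0, 0, 0.8],
  [0, 0, 0.8, 0, 0, 0, 0.8],
  [0, 0, 0.4, 0, 0, 0, 0.8],
  [0, 0, 0, 0, 0, 0, 0.8],
])

```text
t: 10.6
tool_pos: [0.4427, 0.186, 0.3039]
tool_rot: [0.566, 3.086, 0.003]
contact_force: [0.3, 0.3, -0.5]
opening: 0.0683
```

>>> carry_out([
  [-0.4, 0.8, 0, 0, 0, 0, 0.8],
  [-0.4, 0.8, 0, 0, 0, 0, 0.8],
  [-0.4, 0.8, 0, 0, 0, 0, 0.8],
  [-0.4, 0.8, 0, 0, 0, 0, 0.8],
  [-0.4, 0.8, 0, 0, 0, 0, 0.8],
  [-0.4, 0.8, 0, 0, 0, 0, 0.8],
  [-0.4, 0.8, 0, 0, 0, 0, 0.8],
  [-0.4, 0.8, 0, 0, 0, 0, 0.8],
  [-0.4, 0.8, 0, 0, 0, 0, 0.8],
  [-0.4, 0.8, 0, 0, 0, 0, 0.8],
  [-0.4, 0.8, 0, 0, 0, 0, 0.8],
  [-0.4, 0.8, 0, 0, 0, 0, 0.8],
])

```text
t: 11.8
tool_pos: [0.3209, 0.4262, 0.2998]
tool_rot: [-0.566, -3.089, 0.003]
contact_force: [-0.3, 0.2, 0.0]
opening: 0.0685
```

>>> carry_out([
  [-0.4, 0.8, 0, 0, 0, 0, 0.8],
  [-0.4, 0.8, 0, 0, 0, 0, 0.8],
  [-0.4, 0.8, 0, 0, 0, 0, 0.8],
  [-0.4, 0.8, 0, 0, 0, 0, 0.8],
  [-0.4, 0.8, 0, 0, 0, 0, 0.8],
  [-0.4, 0.8, 0, 0, 0, 0, 0.8],
  [0, 0, 0, 0, 0, 0, 0.8],
  [0, 0, 0, 0, 0, 0, 0.8],
])

```text
t: 12.6
tool_pos: [0.2615, 0.5454, 0.2999]
tool_rot: [-0.566, -3.09, 0.004]
contact_force: [-0.6, 0.4, 0.2]
opening: 0.0685
```

```bash
python3 - <<'E'
from h import *
o=ctrl.get_obs();print(o["t"],o["tool_pos"].round(3),o["contact_force"].round(1))
ps={};M={}
for c in("top","side"):
    p=ctrl.get_image(c);ps[c]=p
    for n in("work_knob","work_hub","spare_knob"):
        m=ctrl.mark_of(p,n)
        if m: M[c,n]=px(p,m[0]["position"]);print(c,n,m[0]["p"],M[c,n],atz(p,M[c,n],.17 if "hub" in n else .212).round(4))
for n in("work_knob","work_hub","spare_knob"):
  if ("top",n) in M and ("side",n) in M:
    X,e=tri(ray(ps["top"],M["top",n]),ray(ps["side"],M["side",n]));print(n,X.round(4),np.round(e,4))
f=ps["top"]["frame"][150:300,150:290];cv2.imwrite("pics/topz7.png",cv2.resize(f,None,fx=4,fy=4,interpolation=cv2.INTER_CUBIC))
f=ps["side"]["frame"][255:410,170:360];cv2.imwrite("pics/sidez7.png",cv2.resize(f,None,fx=3.8,fy=3.8,interpolation=cv2.INTER_CUBIC))
E
```

```text
12.6 [0.261 0.545 0.3  ] [-0.6  0.4  0.2]
top work_knob 0.43 [211.288 249.186] [0.4357 0.1819 0.212 ]
top work_hub 0.58 [211.792 222.6  ] [0.4942 0.1906 0.17  ]
top spare_knob 0.48 [453.88 220.29] [ 0.4993 -0.3132  0.212 ]
side work_knob 0.86 [298.312 276.108] [0.4434 0.1779 0.212 ]
side work_hub 0.9 [262.584 296.1  ] [0.4988 0.1925 0.17  ]
side spare_knob 0.45 [316.792 152.796] [ 0.4965 -0.3293  0.212 ]
work_knob [0.4391 0.1817 0.2154] [0.0036 0.0036]
work_hub [0.4967 0.1913 0.1689] [0.0024 0.0024]
spare_knob [ 0.4962 -0.3102  0.22  ] [0.0023 0.0023]
```

View pics/topz7.png

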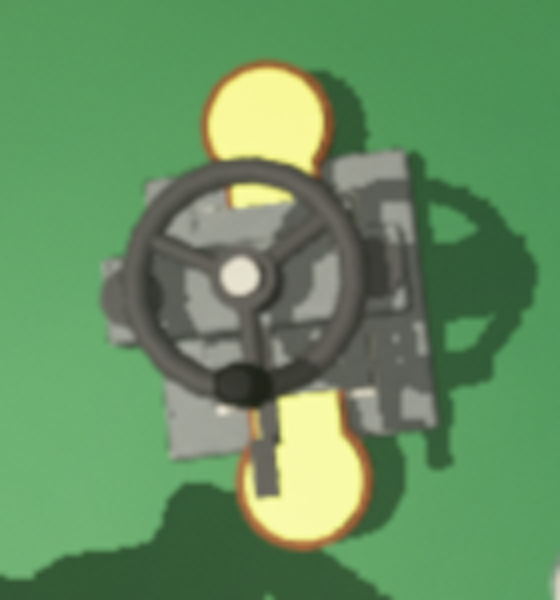

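View pics/sidez7.png

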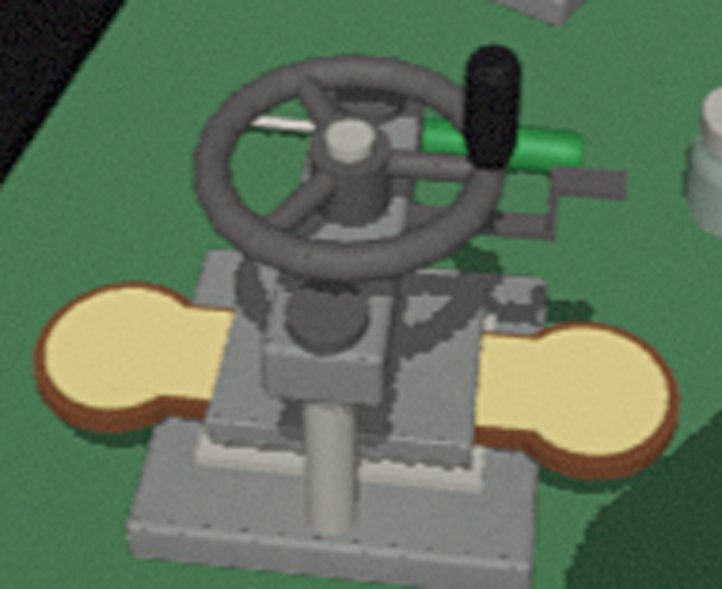

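```bash
python3 - <<'E'
from h import *
hub={"top":(.5025,.1935),"side":(.5000,.1940)}
for c in("top","side"):
    p=ctrl.get_image(c)
    r=ctrl.trace(p,"work_knob")
    g=p["frame"].max(2)<48
    box=np.zeros_like(g)
    if c=="top": box[236:256,198:224]=1
    else: box[262:302,288:312]=1
    d=g&box
    for nm,m in (("dark",d),("net",r[0]["mask"] if r else d)):
        if m.sum()<20: continue
        best=[]
        for h in (hub[c],(.5015,.1938)):
          for th in np.arange(-184,-160,.5):
            a=np.radians(th);K=np.array([h[0]+.06*np.cos(a),h[1]+.06*np.sin(a)])
            pts=[proj(p,np.array([K[0]+.012*np.cos(t),K[1]+.012*np.sin(t),z])) for z in(.178,.232) for t in np.linspace(0,6.28,40)]
            im=np.zeros((420*8,560*8),np.uint8);cv2.fillConvexPoly(im,cv2.convexHull(np.round((np.array(pts)+.5)*8).astype(np.int32)),255)
            q=cv2.resize(im,(560,420),interpolation=cv2.INTER_AREA)/255.
            iou=np.minimum(q,m).sum()/np.maximum(q,m).sum();best.append((round(iou,3),th,h))
        best.sort(reverse=True);print(c,nm,m.sum(),[b for b in best if b[2]==hub[c]][:4],[b[:2] for b in best if b[2]!=hub[c]][:4])
    # spoke & pointer line overlay
    for th in(-172.2,):
        a=np.radians(th);h=hub[c]
        print([proj(p,np.array([h[0]+k*np.cos(a),h[1]+k*np.sin(a),.17])).round(1) for k in(0,.06,.119)])
        f=cv2.resize(p["frame"],None,fx=5,fy=5,interpolation=cv2.INTER_CUBIC)
        for k in np.linspace(.0,.13,14):
            u=(proj(p,np.array([h[0]+k*np.cos(a),h[1]+k*np.sin(a),.17]))+.5)*5;cv2.circle(f,tuple(int(v) for v in u),2,(0,0,255),-1)
        u0=(190,200) if c=="top" else (240,255)
        cv2.imwrite(f"pics/ov_{c}.png",f[u0[1]*5:u0[1]*5+450,u0[0]*5:u0[0]*5+550])
E
```

```text
top dark 55 [(np.float64(0.334), np.float64(-165.5), (0.5025, 0.1935)), (np.float64(0.334), np.float64(-166.5), (0.5025, 0.1935)), (np.float64(0.333), np.float64(-164.5), (0.5025, 0.1935)), (np.float64(0.332), np.float64(-165.0), (0.5025, 0.1935))] [(np.float64(0.335), np.float64(-163.0)), (np.float64(0.334), np.float64(-163.5)), (np.float64(0.334), np.float64(-164.5)), (np.float64(0.334), np.float64(-165.5))]
top net 55 [(np.float64(0.334), np.float64(-165.5), (0.5025, 0.1935)), (np.float64(0.334), np.float64(-166.5), (0.5025, 0.1935)), (np.float64(0.333), np.float64(-164.5), (0.5025, 0.1935)), (np.float64(0.332), np.float64(-165.0), (0.5025, 0.1935))] [(np.float64(0.335), np.float64(-163.0)), (np.float64(0.334), np.float64(-163.5)), (np.float64(0.334), np.float64(-164.5)), (np.float64(0.334), np.float64(-165.5))]
[array([210.6, 218.8]), array([213.5, 246.3]), array([216.3, 273.8])]
side dark 414 [(np.float64(0.798), np.float64(-170.5), (0.5, 0.194)), (np.float64(0.797), np.float64(-169.5), (0.5, 0.194)), (np.float64(0.797), np.float64(-170.0), (0.5, 0.194)), (np.float64(0.796), np.float64(-172.0), (0.5, 0.194))] [(np.float64(0.783), np.float64(-170.5)), (np.float64(0.782), np.float64(-170.0)), (np.float64(0.781), np.float64(-171.0)), (np.float64(0.78), np.float64(-171.5))]
side net 444 [(np.float64(0.834), np.float64(-170.0), (0.5, 0.194)), (np.float64(0.834), np.float64(-170.5), (0.5, 0.194)), (np.float64(0.833), np.float64(-169.5), (0.5, 0.194)), (np.float64(0.832), np.float64(-171.5), (0.5, 0.194))] [(np.float64(0.768), np.float64(-170.5)), (np.float64(0.767), np.float64(-171.0)), (np.float64(0.766), np.float64(-170.0)), (np.float64(0.766), np.float64(-172.0))]
[array([261.6, 296.6]), array([298.1, 299.5]), array([334.5, 302.5])]
```

View pics/ov_top.png

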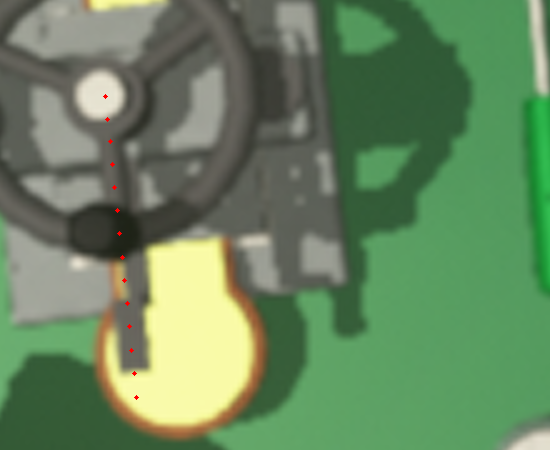

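View pics/ov_side.png

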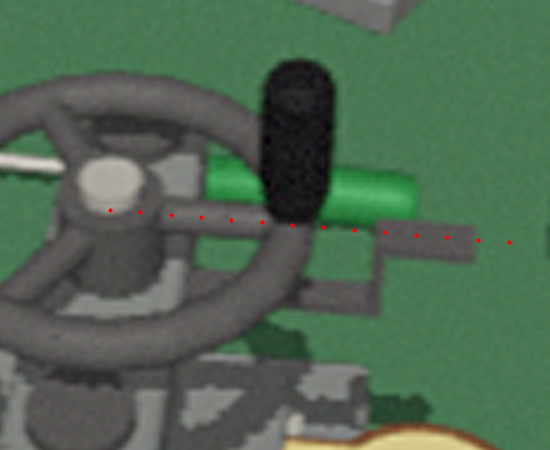

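The red line at -172.2° runs through the knob's spoke and the pointer in both views: top spoke (116,170) and pointer (134,350), side spoke (235,222) and pointer (425,241). They agree to about 1–2°. The arm is clear, so I'm handing in.

```bash
python3 -c "
from station import ctrl
print(ctrl.finish_job())"
```

```text
the job is handed in; nothing more can be done
None
```

The press holding the leather is closed: I cranked its handwheel about 205° clockwise, and the knob now stands in line with the pointer. I then let go, moved the arm well clear and handed the job in at about 13 s.

**Wheel position:** while gripped, the knob stayed 60 mm from the hub all the way round. It ended at -172.3°, against a pointer I measured at -172° from the top camera and -173.5° from the side.

**After letting go:** in both pictures a line drawn at -172.2° runs along the knob's spoke and the pointer, to within about 1–2°.

**Checks that disagreed:**
- **Side camera:** a knob outline fit gave about -170°.
- **Top camera:** the same fit gave about -165°. It matched poorly because only part of the knob was picked up, so I didn't rely on it.
- **Knob and hub marks:** the networks' marks for these were also off by several mm from the geometry.

**Forces and the other press:** the forces reported after each move stayed below about 8 N. I never touched the empty press. In the top picture its knob mark moved less than 2 pixels, which is within the networks' noise.

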